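# Sweep the heel pieces into the catch frame

### The job

With the fingers, sweep the two flat D-shaped rubber heel pieces along the bench top and through the open mouth of the wooden catch frame, until both are completely inside it. Only push them: do not lift either of them off the bench or turn it over. Leave the spool of thread, the round brass weight and the rubber block where they are.

Things in the scene. Friction and masses are not known exactly. Their poses are not given: they have to be found in the camera images.
- catch_frame: Three-sided light wood frame fixed to the bench, no floor. Origin on the bench top, centre of the enclosed area: 200 mm along its x, 180 mm along its y. Walls 12 mm thick, 28 mm tall. It is closed at x = -100, x = +100 and y = -90 mm.
- mouth (a point): Middle of the frame's open side, on the bench top, at frame y = +90 mm; axes as the frame's, +y points out of the mouth, to the robot's left. The opening is 200 mm wide; at both ends a 50 mm cheek flares outward, reaching to 45 mm before the mouth.
- heel_large: Black rubber heel piece, D-shaped, flat, 74 x 74 mm, 9 mm thick, about 30 g, lying flat. Origin at the centre of its underside, z up.
- heel_small: Black rubber heel piece, D-shaped, flat, 67 x 69 mm, 9 mm thick, about 30 g, lying flat. Origin at the centre of its underside, z up.
- red_spool: Wooden spool of reddish thread, 42 mm across, 48 mm tall. Loose, near the work; leave it where it is. Origin at the centre of its underside, z up.
- weight: Ball-shaped brass weight with a flat foot, 56 mm across, 54 mm tall. Loose, near the work; leave it where it is. Origin at the centre of its underside, z up.
- crepe: Pale crepe rubber block, 41 x 74 mm, 30 mm tall. Loose, near the work; leave it where it is. Origin at the centre of its underside, z up.
There are look-alikes about, which are no part of the job. What is shaped like the heel_small but purple is not meant.

How it is judged:
At the end, for the whole second after the job is handed in: The origins of both heel pieces lie between the side walls, in front of the back wall and at least 30 mm past the mouth of the catch frame (frame y below 60 mm), their undersides within 12 mm of the bench, at rest; the spool, the weight and the rubber block stand upright (x of heel_large in the frame of catch_frame between -0.1 and 0.1 m and y of heel_large in the frame of catch_frame between -0.09 and 0.06 m and height (world z) of each of heel_large, heel_small below 0.012 m and linear speed of each of heel_large, heel_small below 0.02 m/s and x of heel_small in the frame of catch_frame between -0.1 and 0.1 m and y of heel_small in the frame of catch_frame between -0.09 and 0.06 m and angle between each of red_spool, weight, crepe's own z axis and vertical below 0.3 rad); the robot touches nothing.
It fails at once if a heel piece is lifted off the bench or turned over (height (world z) of any of heel_large, heel_small above 0.013 m or angle between any of heel_large, heel_small's own z axis and vertical above 0.9 rad).
It fails at once if the spool, the weight or the rubber block is shifted by more than 20 mm or knocked over (distance of any of red_spool, weight, crepe from where it was at the start of the episode above 0.02 m or angle between any of red_spool, weight, crepe's own z axis and vertical above 0.3 rad).
It also fails if it takes over 64 s, if anything falls off the work surface, if the arm or the gripper's body presses on something with over 40 N, if the wrist force passes 120 N, or if a joint passes its speed limit or range.

### The arm

A 6-joint arm with a two-finger parallel gripper is mounted at the origin on a cart in front of the work surface, level with it; the furniture and walls round the work are solid. World frame = base frame: x ahead of the robot, y to its left, z up, the work surface at z = 0. Lengths are in m, angles in rad, forces in N, time in s.
With the tool pointing down it reaches from about 0.35 to 0.775 m from the base axis. Payload 5.5 kg.
Tool frame: the origin (TCP) lies where the fingers leave the gripper's body, on its centre line; the fingertips stand 73 mm ahead of it and the grasp point (between the pads) lies 54 mm ahead of it; z points along the fingers, y is the direction in which the jaws open and shut (so a half turn about z gives the same grasp; the last joint's range is limited). The gripper opens to 85 mm and grips with 20 to 120 N. Pads are 22 mm wide; open, the fingers measure 114 mm over their backs; the gripper's body (76 mm by 85 mm) begins 54 mm behind the grasp point. The pads swing forward as they close: fully open they stand 13 mm farther back than shut.
Start: joints at [-0.14, 0.313, 0.046, 1.304, 0, 1.431], TCP at [0.575, -0, 0.304] pointing down, gripper open.
Joint ranges: [-2.76, 2.76], [-0.86, 1.69], [-1.03, 1.26], [-2.2, 2.34], [-1.47, 1.5], [-3.14, 3.14]. Speed limits (rad/s): [2.57, 2.57, 3.14, 3.14, 3.14, 3.14].

### API

Orientations are given as a unit quaternion [w, x, y, z].
In Python, from workcell import env, read_camera, job, cut_out gives the robot as it stands.
- The arm moves only by the tool servo_tool, never from a script. Its argument "deltas" is a list of rows, each an object of numbers: "dx", "dy", "dz": the shift along the world's x, y, z in mm; "rx", "ry", "rz": the turn, a rotation vector about the world's x, y, z in rad; "fingers": the closure, from -1 (fully open) to 1 (shut). A call has 1 to 8 rows; each row shifts and turns the commanded pose from where the row before left it; what a row does not reach is not made up. A row lasts 1/10 s, in which the tool goes at most 50 mm and 8.59 degrees, less where a joint would pass 70% of its speed; a pose out of reach is approached as far as the arm can. A call is refused whole if a number of a shift passes 50 or a number of a turn 0.15, either way. A call with a gripper value outside its range is refused whole. The fingers move at their own pace and stop on an object; "newtons" is the grip in N (left out, the last holds). Time passes only in rows, so rows that do not move let the fingers close. It gives the time, the measured TCP pose, the force and the opening at its end, in the units of the state.
- env.get_state(): the state, without advancing time (a new reading comes with each control period).
- read_camera(name): name is "scene" or "side" or "wrist"; returns a dict with "img" (384x512x3 uint8, red, green, blue), "intrinsics" (3x3 intrinsics, pixels), "extrinsics" (4x4, takes a point from camera to world coordinates); the wrist camera has in their place "hand_eye" (4x4, takes a point from camera to tool coordinates, whose origin is the TCP and whose axes are the flange's). Camera axes: x right, y down, z forward; pixel columns grow to the right and rows downward; lengths in m; the calibration is good to about 2 mm. A picture is of the moment at which its call begins: read the wrist's pose just before it. There is no depth.
- job.hand_in(): hands the job in, once; it reports no verdict.
Trained networks look in the newest picture that a camera, given by its name, has taken for a name from the list of things; names that differ only in an ending like _2 or _b are one class to them, and where a whole thing is asked for, a point or a joint stands for the part that bears it (a point fixed in the world has none). Each returns a list of dicts, best first, with "confidence" (0 to 1); they miss things now and then, are a little off and sometimes report something else, mostly with a low value. They report only what shows in the picture. A call takes as long as a camera call. They do not tell look-alikes from the thing itself.
- cut_out(target, camera): "region" (384x512 bool, what is visible of it) and "extent" ([left, top, right, bottom] in pixels, round what is visible of it).
The state is a dict: "clock": time; "joint_pos": joint angles; "qvel": joint speeds; "tau": joint torques, N m; "tcp_pos": TCP position; "orientation": TCP orientation; "wrist_force": force on the tool from outside, world axes, zero at the start; "ft_torque": the same for the moment, N m; "finger_gap": finger opening in m.
Only numpy, scipy, OpenCV 4.12 (cv2) and the standard library are available. Lean on these libraries where they do the work, as an engineer would, in place of code of your own. Each camera call takes 0.05 s, during which the arm holds its last target. There are 200 camera calls.

## Working session

There is one attempt and no reset: what is moved stays moved. The work goes in short steps, Python scripts to look and compute and a tool call to move; the robot and the scene stay as the last step left them, time stands still between calls to the robot, and variables do not carry over. Pictures are saved under pics/ and viewed, about 8 in all and at most 12, crops included, and the job is handed in when it is done.

Besides the shell and the picture viewer there is one more tool, called by a JSON object that holds its "method" and its "body". servo_tool: Moves the arm, as the interface text tells. Its arguments: {"type":"object","properties":{"deltas":{"type":"array"},"newtons":{"type":"number"}},"required":["deltas"]}

```bash
mkdir -p pics
cat > h.py <<'E'
import numpy as np, cv2
from workcell import env, read_camera, job, cut_out
def ground(c,uv,z=0.0):
    K=np.array(c["intrinsics"]);T=np.array(c["extrinsics"])
    d=T[:3,:3]@np.linalg.solve(K,np.array([uv[0],uv[1],1.0]));o=T[:3,3]
    return o+d*((z-o[2])/d[2])
def px(c,p):
    K=np.array(c["intrinsics"]);T=np.linalg.inv(np.array(c["extrinsics"]))
    q=K@(T[:3,:3]@np.array(p)+T[:3,3]);return q[:2]/q[2]
def topdown(c,x0=.2,x1=.9,y0=-.45,y1=.45,s=800,z=0.0):
    P=np.float32([[x0,y0],[x0,y1],[x1,y0],[x1,y1]])
    src=np.float32([px(c,[*p,z]) for p in P])
    dst=np.float32([[(y1-p[1])*s,(x1-p[0])*s] for p in P])
    return cv2.warpPerspective(c["img"],cv2.getPerspectiveTransform(src,dst),(int((y1-y0)*s),int((x1-x0)*s)))
def save(n,im): cv2.imwrite("pics/"+n,cv2.cvtColor(im,cv2.COLOR_RGB2BGR))
E
python3 - <<'E'
from h import *
C={n:read_camera(n) for n in("scene","side")}
save("a.png",np.vstack([cv2.resize(np.hstack([C["scene"]["img"],C["side"]["img"]]),(800,300))]))
save("scene.png",C["scene"]["img"])
for n,c in C.items():
    print(n,np.round(c["extrinsics"][:3,3] if hasattr(c["extrinsics"],'shape') else c["extrinsics"],3))
    for t in("catch_frame","heel_large","heel_small","red_spool","weight","crepe"):
        for r in cut_out(t,n)[:4]:
            ys,xs=np.nonzero(r["region"]);
            if len(xs)==0: continue
            g=np.array([ground(c,(x,y),.009)[:2] for x,y in zip(xs,ys)])
            print(t,round(r["confidence"],2),r["extent"],"ctr",g.mean(0).round(3),"min",g.min(0).round(3),"max",g.max(0).round(3),"rgb",c["img"][ys,xs].mean(0).round())
s=env.get_state();print(s["tcp_pos"],s["orientation"],s["clock"])
E
```

```text
scene [-0.063  0.908  0.703]
catch_frame 0.57 [293.1, 151.2, 409.5, 218.6] ctr [ 0.402 -0.248] min [ 0.265 -0.379] max [ 0.573 -0.053] rgb [208. 171. 122.]
heel_large 0.74 [238.9, 253.2, 270.2, 267.5] ctr [0.422 0.241] min [0.402 0.2  ] max [0.449 0.266] rgb [117. 103.  93.]
heel_small 0.62 [267.9, 218.3, 298.0, 244.0] ctr [0.441 0.111] min [0.408 0.068] max [0.48 0.15] rgb [111.  94.  83.]
heel_small 0.52 [134.4, 238.6, 151.3, 255.8] ctr [0.664 0.353] min [0.638 0.328] max [0.694 0.383] rgb [196.  93. 221.]
red_spool 0.87 [173.7, 224.5, 191.5, 249.3] ctr [0.623 0.272] min [0.581 0.229] max [0.668 0.313] rgb [175. 116.  70.]
weight 0.52 [240.0, 248.6, 268.6, 267.8] ctr [0.422 0.243] min [0.402 0.201] max [0.448 0.268] rgb [114. 100.  90.]
weight 0.51 [207.6, 197.9, 230.0, 216.8] ctr [0.636 0.129] min [0.604 0.095] max [0.666 0.172] rgb [186. 151. 111.]
weight 0.31 [172.5, 221.8, 191.3, 249.8] ctr [0.623 0.271] min [0.581 0.229] max [0.668 0.311] rgb [177. 117.  71.]
crepe 0.62 [226.3, 188.5, 254.6, 210.4] ctr [0.61  0.056] min [0.565 0.02 ] max [0.658 0.09 ] rgb [205. 179. 139.]
side
[... 515 characters left out ...]
pool 0.67 [260.7, 141.7, 275.7, 158.7] ctr [0.617 0.322] min [0.59  0.258] max [0.645 0.39 ] rgb [169. 127.  87.]
red_spool 0.61 [104.3, 227.4, 278.4, 346.4] ctr [ 0.386 -0.267] min [ 0.265 -0.354] max [ 0.564 -0.046] rgb [230. 210. 177.]
weight 0.64 [266.1, 162.4, 287.9, 182.7] ctr [0.616 0.19 ] min [0.587 0.133] max [0.647 0.252] rgb [191. 163. 123.]
crepe 0.79 [268.3, 189.1, 296.7, 205.4] ctr [0.61  0.066] min [0.571 0.028] max [0.651 0.11 ] rgb [233. 210. 166.]
crepe 0.25 [259.6, 143.3, 274.5, 159.6] ctr [0.615 0.319] min [0.587 0.253] max [0.645 0.39 ] rgb [170. 126.  86.]
[ 5.75024229e-01 -1.76927627e-05  3.03950479e-01] [4.84374605e-05 7.07108041e-01 7.07105518e-01 4.39225998e-05] 0.7
```

View pics/a.png

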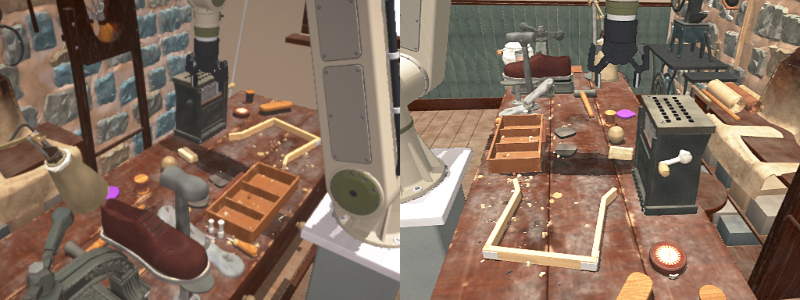

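Run:
```python
from h import *
a=[]
for n in("scene","side"):
    c=read_camera(n);a.append(topdown(c,.2,.8,-.4,.4,700))
    ks=dict(x0=.3,x1=.7,y0=-.02,y1=.38,s=1000)
    save("z_"+n+".png",topdown(c,**ks)) 
save("b.png",np.vstack(a)[:, :])
im=np.hstack([cv2.imread("pics/z_scene.png"),cv2.imread("pics/z_side.png")])
cv2.imwrite("pics/z.png",im)
b=cv2.imread("pics/b.png");print(b.shape);cv2.imwrite("pics/b.png",cv2.resize(b,None,fx=.71,fy=.71))
```

```text
(840, 560, 3)
```

View pics/b.png

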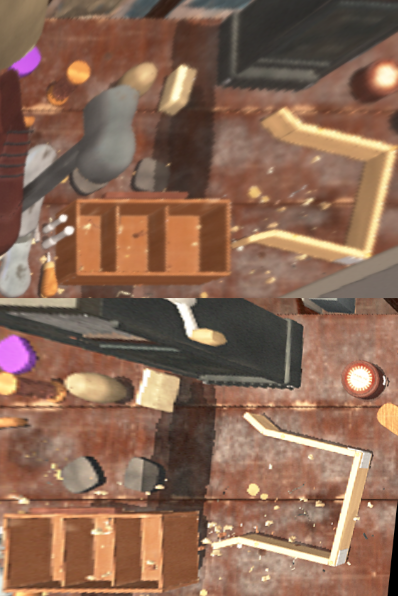

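View pics/z.png

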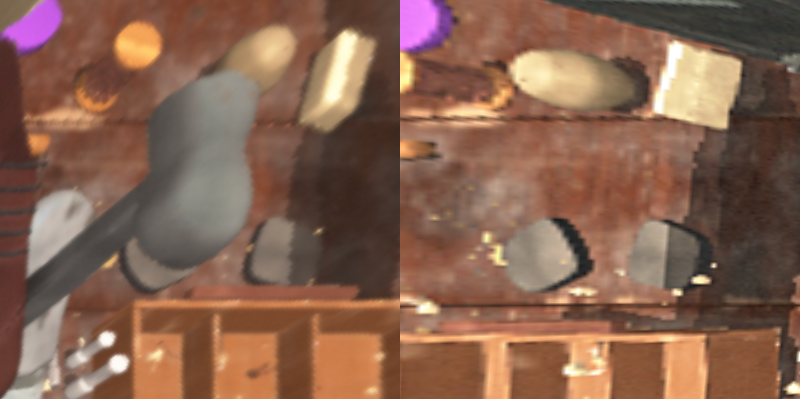

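Run:
```python
from h import *
a=[]
for n,(u,v,w,h) in dict(scene=(130,190,200,170),side=(110,90,150,128)).items():
    im=read_camera(n)["img"][v:v+h,u:u+w]
    a.append(cv2.resize(im,(400*2//2*1,int(400*h/w)),interpolation=cv2.INTER_CUBIC)[:340])
save("c.png",np.hstack(a))
```

```text
(no output)
```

View pics/c.png

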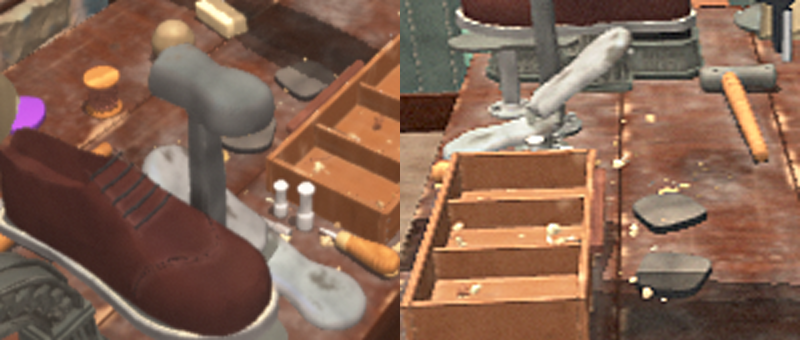

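Run:
```python
from h import *
S=read_camera("scene");D=read_camera("side")
P=lambda c:np.array(c["intrinsics"])@np.linalg.inv(np.array(c["extrinsics"]))[:3]
for a,b in [((236,236),(172,62)),((215,227),(200,62)),((257,245),(155,62)),((236,300),(164,115))]:
    p=cv2.triangulatePoints(P(S),P(D),np.float32(a),np.float32(b));p=(p[:3]/p[3]).ravel();print(a,p.round(3),px(S,p).round(),px(D,p).round())
# frame fit overlay
def fr(cx,cy,yaw):
    c,s=np.cos(yaw),np.sin(yaw)
    return lambda x,y,z:[cx+c*x-s*y,cy+s*x+c*y,z]
from scipy.optimize import minimize
M=[]
for n,c in(("scene",S),("side",D)):
    M.append((c,cut_out("catch_frame",n)[0]["region"].astype(np.uint8)))
def sil(c,f):
    m=np.zeros((384,512),np.uint8)
    for a,b in [((-112,-102),(112,-90)),((-112,-102),(-100,90)),((100,-102),(112,90))]:
        pts=[px(c,f(x/1000,y/1000,z)) for x in(a[0],b[0]) for y in(a[1],b[1]) for z in(0,.028)]
        cv2.fillConvexPoly(m,cv2.convexHull(np.float32(pts)).astype(np.int32),1)
    for s in(-1,1):
        pts=[px(c,f(s*(x+d)/1000,y/1000,z)) for x,y in((100,90),(122,135)) for d in(0,12) for z in(0,.028)]
        cv2.fillConvexPoly(m,cv2.convexHull(np.float32(pts)).astype(np.int32),1)
    return m
def cost(v):
    f=fr(v[0],v[1],v[2]);return -sum((sil(c,f)&m).sum()/(sil(c,f)|m).sum() for c,m in M)
r=minimize(cost,[.395,-.237,-.19],method="Nelder-Mead",options=dict(initial_simplex=[[.395,-.237,-.19],[.415,-.237,-.19],[.395,-.217,-.19],[.395,-.237,-.1]],maxiter=120))
print(r.x,r.fun)
f=fr(*r.x);print("mouth",f(0,.09,0),"cheeks",f(-.122,.135,0),f(.122,.135,0))
a=[]
for c,m in M:
    im=c["img"].copy();e=cv2.findContours(sil(c,f),0,2)[0];cv2.drawContours(im,e,-1,(0,255,0),1);a.append(im[140:360,90:420])
save("d.png",np.hstack(a))
```

```text
(236, 236) [0.34  0.423 0.233] [231. 232.] [168.  65.]
(215, 227) [0.406 0.41  0.226] [206. 219.] [192.  68.]
(257, 245) [0.295 0.424 0.234] [253. 242.] [152.  64.]
(236, 300) [0.324 0.428 0.089] [239. 302.] [167. 114.]
[ 0.40117502 -0.2254571  -0.23697   ] -1.658471705903523
mouth [np.float64(0.42230327921083216), np.float64(-0.13797226111858277), 0] cheeks [np.float64(0.3142768482811316), np.float64(-0.06558931961583203), 0] [np.float64(0.5514579644686962), np.float64(-0.12287036468329737), 0]
```

View pics/d.png

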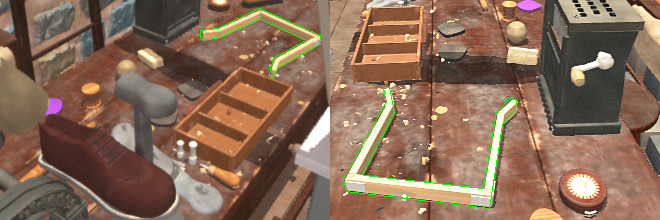

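{"method": "servo_tool", "body": {"deltas": [{"dx":-26,"dy":33,"dz":-15,"fingers":0.1},{"dx":-26,"dy":33,"dz":-20},{"dx":-26,"dy":33,"dz":-25},{"dx":-26,"dy":33,"dz":-25},{"dx":-26,"dy":32,"dz":-25},{},{},{}]}}

```text
invalid input at $.deltas[0]: expected keys dx, dy, dz, rx, ry, rz, fingers
```

```bash
cat >> h.py <<'E'
def wrist():
    from scipy.spatial.transform import Rotation as R
    s=env.get_state();c=dict(read_camera("wrist"));q=s["orientation"]
    T=np.eye(4);T[:3,:3]=R.from_quat([q[1],q[2],q[3],q[0]]).as_matrix();T[:3,3]=s["tcp_pos"]
    c["extrinsics"]=T@np.array(c["hand_eye"]);return c,s
E
python3 - <<'E'
from h import *
c,s=wrist();print(s["tcp_pos"].round(4) if hasattr(s["tcp_pos"],'round') else s["tcp_pos"],s["orientation"],s["finger_gap"],s["clock"],c["extrinsics"][:3,3])
save("w1.png",c["img"])
save("w1t.png",topdown(c,.3,.6,0,.35,1500,z=.009))
E
```

```text
[0.575  0.     0.3039] [2.62356844e-05 7.07090762e-01 7.07122799e-01 1.75670650e-05] 0.08542625953255044 1.1 [0.57254293 0.07126727 0.37496712]
```

View pics/w1t.png

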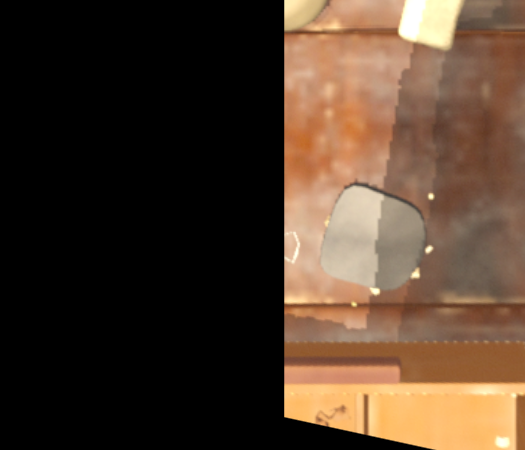

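{"method": "servo_tool", "body": {"deltas": [{"dx":-26,"dy":33,"dz":-15,"rx":0,"ry":0,"rz":0,"fingers":0.1},{"dx":-26,"dy":33,"dz":-20,"rx":0,"ry":0,"rz":0,"fingers":0.1},{"dx":-26,"dy":33,"dz":-25,"rx":0,"ry":0,"rz":0,"fingers":0.1},{"dx":-26,"dy":33,"dz":-25,"rx":0,"ry":0,"rz":0,"fingers":0.1},{"dx":-26,"dy":32,"dz":-25,"rx":0,"ry":0,"rz":0,"fingers":0.1},{"dx":0,"dy":0,"dz":0,"rx":0,"ry":0,"rz":0,"fingers":0.1},{"dx":0,"dy":0,"dz":0,"rx":0,"ry":0,"rz":0,"fingers":0.1}]}}

```text
clock: 1.85
tcp_pos: [0.4442, 0.1647, 0.1936]
orientation: [-0.0, 0.706, 0.708, -0.0]
wrist_force: [-0.2, 0.6, 0.2]
finger_gap: 0.0387
```

Run:
```python
from h import *
c,s=wrist();print(s["tcp_pos"],s["finger_gap"],s["clock"])
save("w2.png",np.hstack([cv2.resize(c["img"],(400,300)),cv2.resize(topdown(c,.3,.6,.05,.35,1000,z=.009),(300,300))]))
```

```text
[0.44417988 0.16466638 0.19361046] 0.03867369724364864 1.85
```

View pics/w2.png

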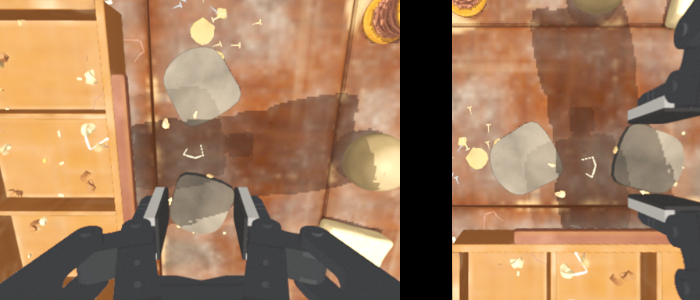

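{"method": "servo_tool", "body": {"deltas": [{"dx":0,"dy":0,"dz":-35,"rx":0,"ry":0,"rz":0,"fingers":0.1},{"dx":0,"dy":0,"dz":-40,"rx":0,"ry":0,"rz":0,"fingers":0.1},{"dx":0,"dy":0,"dz":-30,"rx":0,"ry":0,"rz":0,"fingers":0.1},{"dx":0,"dy":0,"dz":-10,"rx":0,"ry":0,"rz":0,"fingers":0.1},{"dx":0,"dy":0,"dz":-3,"rx":0,"ry":0,"rz":0,"fingers":0.1},{"dx":0,"dy":0,"dz":-1,"rx":0,"ry":0,"rz":0,"fingers":0.1},{"dx":0,"dy":0,"dz":0,"rx":0,"ry":0,"rz":0,"fingers":0.1},{"dx":0,"dy":0,"dz":0,"rx":0,"ry":0,"rz":0,"fingers":0.1}]}}

```text
clock: 2.7
tcp_pos: [0.4462, 0.1641, 0.0763]
orientation: [0.001, 0.707, 0.707, 0.001]
wrist_force: [0.8, -0.6, -0.3]
finger_gap: 0.0382
```

{"method": "servo_tool", "body": {"deltas": [{"dx":0,"dy":0,"dz":-2,"rx":0,"ry":0,"rz":0,"fingers":0.1},{"dx":0,"dy":0,"dz":0,"rx":0,"ry":0,"rz":0,"fingers":0.1},{"dx":0,"dy":0,"dz":0,"rx":0,"ry":0,"rz":0,"fingers":0.1}]}}

```text
clock: 3.0
tcp_pos: [0.445, 0.1641, 0.0731]
orientation: [0.0, 0.707, 0.707, 0.0]
wrist_force: [-0.1, 0.1, -0.5]
finger_gap: 0.0384
```

Run:
```python
from h import *
D=read_camera("side");c,s=wrist();print(s["tcp_pos"],s["wrist_force"])
save("e.png",np.hstack([cv2.resize(D["img"][150:240,170:290],(400,300)),cv2.resize(c["img"],(400,300))]))
```

```text
[0.44502793 0.16405651 0.07305753] [ 0.36503439 -0.35017303 -0.51446594]
```

View pics/e.png

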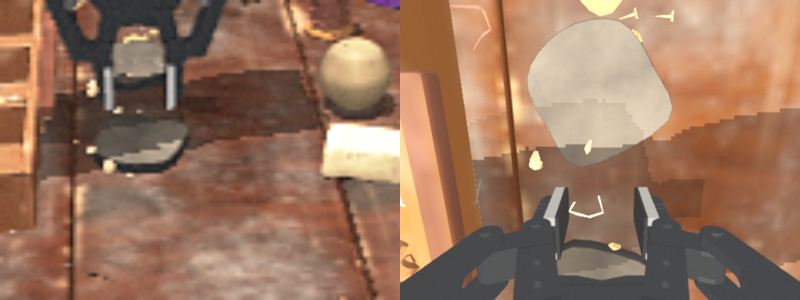

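{"method": "servo_tool", "body": {"deltas": [{"dx":0,"dy":0,"dz":0,"rx":0,"ry":0,"rz":-0.1,"fingers":0.1},{"dx":0,"dy":0,"dz":0,"rx":0,"ry":0,"rz":-0.1,"fingers":0.1},{"dx":0,"dy":0,"dz":0,"rx":0,"ry":0,"rz":-0.1,"fingers":0.1},{"dx":0,"dy":-5,"dz":0,"rx":0,"ry":0,"rz":0,"fingers":0.1},{"dx":0,"dy":-8,"dz":0,"rx":0,"ry":0,"rz":0,"fingers":0.1},{"dx":0,"dy":-8,"dz":0,"rx":0,"ry":0,"rz":0,"fingers":0.1},{"dx":0,"dy":-10,"dz":0,"rx":0,"ry":0,"rz":0,"fingers":0.1},{"dx":0,"dy":-10,"dz":0,"rx":0,"ry":0,"rz":0,"fingers":0.1}]}}

```text
clock: 3.9
tcp_pos: [0.445, 0.122, 0.0729]
orientation: [0.0, 0.805, 0.594, 0.0]
wrist_force: [0.2, -0.4, -0.8]
finger_gap: 0.0386
```

{"method": "servo_tool", "body": {"deltas": [{"dx":0,"dy":-12,"dz":0,"rx":0,"ry":0,"rz":0,"fingers":0.1},{"dx":0,"dy":-12,"dz":0,"rx":0,"ry":0,"rz":0,"fingers":0.1},{"dx":0,"dy":-12,"dz":0,"rx":0,"ry":0,"rz":0,"fingers":0.1},{"dx":0,"dy":-12,"dz":0,"rx":0,"ry":0,"rz":0,"fingers":0.1},{"dx":0,"dy":-12,"dz":0,"rx":0,"ry":0,"rz":0,"fingers":0.1},{"dx":0,"dy":-12,"dz":0,"rx":0,"ry":0,"rz":0,"fingers":0.1},{"dx":0,"dy":-12,"dz":0,"rx":0,"ry":0,"rz":0,"fingers":0.1},{"dx":0,"dy":-8,"dz":0,"rx":0,"ry":0,"rz":0,"fingers":0.1}]}}

```text
clock: 4.7
tcp_pos: [0.4451, 0.0298, 0.0729]
orientation: [0.0, 0.805, 0.593, 0.0]
wrist_force: [0.5, -0.8, -0.2]
finger_gap: 0.038
```

```bash
cat >> h.py <<'E'
def heels(names=("scene","side")):
    for n in names:
        c=read_camera(n)
        for t in("heel_small","heel_large"):
            for r in cut_out(t,n)[:3]:
                ys,xs=np.nonzero(r["region"])
                if len(xs)==0: continue
                g=np.array([ground(c,(x,y),.009)[:2] for x,y in zip(xs,ys)])
                print(n,t,round(r["confidence"],2),"min",g.min(0).round(3),"max",g.max(0).round(3),"ctr",g.mean(0).round(3))
E
python3 - <<'E'
from h import *
s=env.get_state();print(s["tcp_pos"],s["wrist_force"],s["clock"]);heels()
E
```

```text
[0.44507305 0.0298391  0.07293987] [ 0.50209341 -0.82656686 -0.22865739] 4.7
scene heel_small 0.62 min [ 0.398 -0.039] max [0.471 0.033] ctr [ 0.427 -0.001]
scene heel_small 0.6 min [0.638 0.327] max [0.694 0.387] ctr [0.664 0.353]
scene heel_large 0.48 min [0.404 0.204] max [0.448 0.266] ctr [0.422 0.241]
side heel_small 0.85 min [ 0.404 -0.062] max [0.476 0.023] ctr [ 0.439 -0.02 ]
side heel_small 0.8 min [0.643 0.312] max [0.718 0.4  ] ctr [0.681 0.352]
```

{"method": "servo_tool", "body": {"deltas": [{"dx":0,"dy":-12,"dz":0,"rx":0,"ry":0,"rz":0,"fingers":0.1},{"dx":0,"dy":-14,"dz":0,"rx":0,"ry":0,"rz":0,"fingers":0.1},{"dx":-2,"dy":-14,"dz":0,"rx":0,"ry":0,"rz":0,"fingers":0.1},{"dx":-4,"dy":-14,"dz":0,"rx":0,"ry":0,"rz":0,"fingers":0.1},{"dx":-6,"dy":-14,"dz":0,"rx":0,"ry":0,"rz":0,"fingers":0.1},{"dx":-6,"dy":-14,"dz":0,"rx":0,"ry":0,"rz":0,"fingers":0.1},{"dx":-6,"dy":-14,"dz":0,"rx":0,"ry":0,"rz":0,"fingers":0.1},{"dx":-6,"dy":-10,"dz":0,"rx":0,"ry":0,"rz":0,"fingers":0.1}]}}

```text
clock: 5.8
tcp_pos: [0.4149, -0.076, 0.073]
orientation: [0.0, 0.805, 0.593, 0.0]
wrist_force: [-0.7, 0.0, 0.3]
finger_gap: 0.0384
```

Run:
```python
from h import *
s=env.get_state();print(s["tcp_pos"],s["wrist_force"],s["clock"]);heels()
```

```text
[ 0.41485903 -0.07604787  0.07299247] [-0.7311644   0.00676711  0.28072434] 5.8
scene heel_small 0.64 min [0.638 0.327] max [0.694 0.39 ] ctr [0.664 0.353]
scene heel_large 0.78 min [0.402 0.201] max [0.45  0.268] ctr [0.423 0.242]
scene heel_large 0.21 min [0.58  0.229] max [0.668 0.313] ctr [0.623 0.272]
side heel_small 0.88 min [ 0.374 -0.163] max [ 0.444 -0.082] ctr [ 0.407 -0.125]
side heel_small 0.75 min [0.645 0.313] max [0.718 0.386] ctr [0.68  0.348]
```

{"method": "servo_tool", "body": {"deltas": [{"dx":-4,"dy":-14,"dz":0,"rx":0,"ry":0,"rz":0,"fingers":0.1},{"dx":-4,"dy":-14,"dz":0,"rx":0,"ry":0,"rz":0,"fingers":0.1},{"dx":-5,"dy":-16,"dz":0,"rx":0,"ry":0,"rz":0,"fingers":0.1},{"dx":-5,"dy":-16,"dz":0,"rx":0,"ry":0,"rz":0,"fingers":0.1},{"dx":-5,"dy":-16,"dz":0,"rx":0,"ry":0,"rz":0,"fingers":0.1},{"dx":-5,"dy":-16,"dz":0,"rx":0,"ry":0,"rz":0,"fingers":0.1},{"dx":-5,"dy":-16,"dz":0,"rx":0,"ry":0,"rz":0,"fingers":0.1},{"dx":-4,"dy":-10,"dz":0,"rx":0,"ry":0,"rz":0,"fingers":0.1}]}}

```text
clock: 6.9
tcp_pos: [0.3783, -0.1936, 0.073]
orientation: [0.0, 0.805, 0.594, 0.0]
wrist_force: [1.3, 0.4, 0.9]
finger_gap: 0.0381
```

Run:
```python
from h import *
s=env.get_state();print(s["tcp_pos"],s["wrist_force"],s["clock"]);heels()
D=read_camera("side");c,s=wrist()
save("g.png",np.hstack([cv2.resize(D["img"][170:360,90:330],(400,317)),cv2.resize(c["img"],(400,317))]))
```

```text
[ 0.37832035 -0.19358637  0.07298972] [1.33847542 0.37228069 0.91596808] 6.9
scene heel_small 0.65 min [0.641 0.33 ] max [0.691 0.38 ] ctr [0.664 0.352]
scene heel_small 0.53 min [ 0.336 -0.247] max [ 0.4   -0.187] ctr [ 0.369 -0.22 ]
scene heel_large 0.7 min [0.402 0.194] max [0.452 0.27 ] ctr [0.423 0.241]
side heel_small 0.81 min [ 0.336 -0.279] max [ 0.408 -0.201] ctr [ 0.371 -0.242]
side heel_small 0.73 min [0.643 0.312] max [0.718 0.401] ctr [0.679 0.351]
side heel_large 0.54 min [0.409 0.178] max [0.475 0.252] ctr [0.441 0.215]
side heel_large 0.19 min [ 0.263 -0.354] max [ 0.567 -0.103] ctr [ 0.391 -0.272]
```

View pics/g.png

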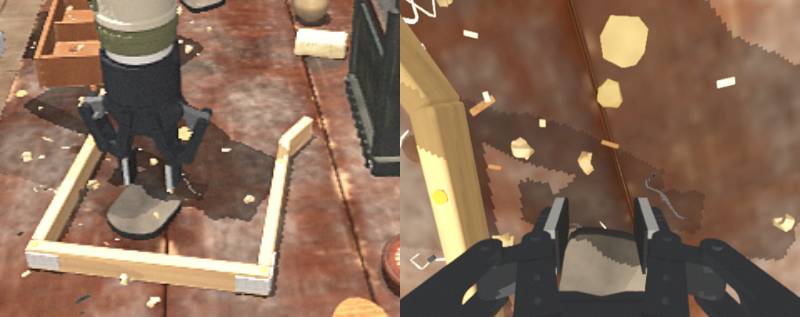

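{"method": "servo_tool", "body": {"deltas": [{"dx":-5,"dy":-10,"dz":0,"rx":0,"ry":0,"rz":0,"fingers":0.1},{"dx":-5,"dy":-10,"dz":0,"rx":0,"ry":0,"rz":0,"fingers":0.1},{"dx":0,"dy":0,"dz":0,"rx":0,"ry":0,"rz":0,"fingers":0.1},{"dx":5,"dy":15,"dz":0,"rx":0,"ry":0,"rz":0,"fingers":0.1},{"dx":5,"dy":15,"dz":10,"rx":0,"ry":0,"rz":0,"fingers":0.1},{"dx":5,"dy":20,"dz":40,"rx":0,"ry":0,"rz":0.1,"fingers":0.1},{"dx":10,"dy":30,"dz":40,"rx":0,"ry":0,"rz":0.1,"fingers":0.1},{"dx":10,"dy":35,"dz":30,"rx":0,"ry":0,"rz":0.1,"fingers":0.1}]}}

```text
clock: 8.1
tcp_pos: [0.4034, -0.0986, 0.1944]
orientation: [0.001, 0.707, 0.708, 0.0]
wrist_force: [1.4, 0.4, 0.2]
finger_gap: 0.0386
```

Run:
```python
from h import *
s=env.get_state();print(s["tcp_pos"],s["wrist_force"],s["clock"]);heels(("side",))
```

```text
[ 0.40342771 -0.09864615  0.19436721] [1.44418256 0.40784296 0.1964596 ] 8.1
side heel_small 0.6 min [0.644 0.32 ] max [0.713 0.386] ctr [0.677 0.352]
side heel_small 0.58 min [ 0.325 -0.293] max [ 0.398 -0.22 ] ctr [ 0.36  -0.259]
side heel_small 0.31 min [0.571 0.027] max [0.652 0.114] ctr [0.611 0.068]
side heel_large 0.5 min [0.406 0.202] max [0.475 0.253] ctr [0.421 0.222]
```

{"method": "servo_tool", "body": {"deltas": [{"dx":5,"dy":40,"dz":0,"rx":0,"ry":0,"rz":0,"fingers":0.1},{"dx":5,"dy":45,"dz":0,"rx":0,"ry":0,"rz":0,"fingers":0.1},{"dx":5,"dy":48,"dz":0,"rx":0,"ry":0,"rz":0,"fingers":0.1},{"dx":5,"dy":48,"dz":0,"rx":0,"ry":0,"rz":0,"fingers":0.1},{"dx":5,"dy":48,"dz":0,"rx":0,"ry":0,"rz":0,"fingers":0.1},{"dx":5,"dy":48,"dz":0,"rx":0,"ry":0,"rz":0,"fingers":0.1},{"dx":5,"dy":48,"dz":0,"rx":0,"ry":0,"rz":0,"fingers":0.1},{"dx":5,"dy":45,"dz":0,"rx":0,"ry":0,"rz":0,"fingers":0.1}]}}

```text
clock: 9.05
tcp_pos: [0.4427, 0.2722, 0.1906]
orientation: [-0.0, 0.708, 0.706, -0.001]
wrist_force: [1.8, -0.5, 0.9]
finger_gap: 0.0384
```

{"method": "servo_tool", "body": {"deltas": [{"dx":0,"dy":10,"dz":-10,"rx":0,"ry":0,"rz":0,"fingers":0.1},{"dx":0,"dy":0,"dz":0,"rx":0,"ry":0,"rz":0,"fingers":0.1}]}}

```text
clock: 9.25
tcp_pos: [0.4419, 0.2813, 0.1794]
orientation: [-0.001, 0.707, 0.707, -0.002]
wrist_force: [-0.7, -1.7, -0.5]
finger_gap: 0.0386
```

Run:
```python
from h import *
c,s=wrist();print(s["tcp_pos"],s["wrist_force"],s["clock"])
save("w3.png",np.hstack([cv2.resize(c["img"],(400,300)),topdown(c,.3,.6,.15,.45,1000,z=.009)]))
```

```text
[0.44188866 0.28131721 0.17942369] [-0.71079304 -1.73255351 -0.49839336] 9.25
```

View pics/w3.png

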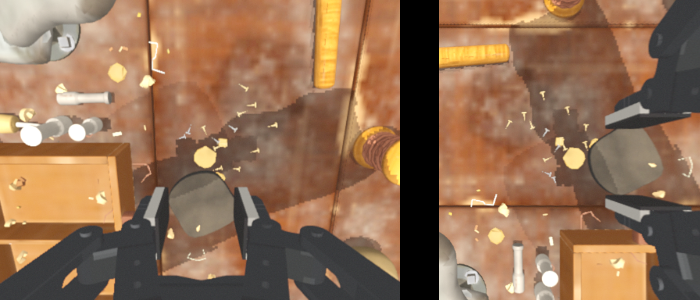

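{"method": "servo_tool", "body": {"deltas": [{"dx":1,"dy":9,"dz":-20,"rx":0,"ry":0,"rz":0,"fingers":0.1},{"dx":0,"dy":0,"dz":-35,"rx":0,"ry":0,"rz":0,"fingers":0.1},{"dx":0,"dy":0,"dz":-30,"rx":0,"ry":0,"rz":0,"fingers":0.1},{"dx":0,"dy":0,"dz":-15,"rx":0,"ry":0,"rz":0,"fingers":0.1},{"dx":0,"dy":0,"dz":-5,"rx":0,"ry":0,"rz":0,"fingers":0.1},{"dx":0,"dy":0,"dz":0,"rx":0,"ry":0,"rz":0,"fingers":0.1},{"dx":0,"dy":0,"dz":0,"rx":0,"ry":0,"rz":0,"fingers":0.1}]}}

```text
clock: 10.0
tcp_pos: [0.4446, 0.2897, 0.0781]
orientation: [0.0, 0.708, 0.707, 0.001]
wrist_force: [0.4, -0.4, -0.0]
finger_gap: 0.0386
```

{"method": "servo_tool", "body": {"deltas": [{"dx":0,"dy":0,"dz":-4,"rx":0,"ry":0,"rz":0,"fingers":0.1},{"dx":0,"dy":0,"dz":-1,"rx":0,"ry":0,"rz":0,"fingers":0.1},{"dx":0,"dy":-5,"dz":0,"rx":0,"ry":0,"rz":0,"fingers":0.1},{"dx":0,"dy":-8,"dz":0,"rx":0,"ry":0,"rz":0,"fingers":0.1},{"dx":0,"dy":-8,"dz":0,"rx":0,"ry":0,"rz":0,"fingers":0.1},{"dx":0,"dy":-10,"dz":0,"rx":0,"ry":0,"rz":0,"fingers":0.1},{"dx":0,"dy":-12,"dz":0,"rx":0,"ry":0,"rz":0,"fingers":0.1},{"dx":0,"dy":-12,"dz":0,"rx":0,"ry":0,"rz":0,"fingers":0.1}]}}

```text
clock: 10.8
tcp_pos: [0.4438, 0.2342, 0.0722]
orientation: [0.0, 0.707, 0.707, -0.0]
wrist_force: [-0.7, 0.1, 0.1]
finger_gap: 0.0385
```

{"method": "servo_tool", "body": {"deltas": [{"dx":0,"dy":-12,"dz":0,"rx":0,"ry":0,"rz":0,"fingers":0.1},{"dx":0,"dy":-14,"dz":0,"rx":0,"ry":0,"rz":0,"fingers":0.1},{"dx":0,"dy":-14,"dz":0,"rx":0,"ry":0,"rz":0,"fingers":0.1},{"dx":0,"dy":-14,"dz":0,"rx":0,"ry":0,"rz":0,"fingers":0.1},{"dx":0,"dy":-14,"dz":0,"rx":0,"ry":0,"rz":0,"fingers":0.1},{"dx":0,"dy":-14,"dz":0,"rx":0,"ry":0,"rz":0,"fingers":0.1},{"dx":0,"dy":-14,"dz":0,"rx":0,"ry":0,"rz":0,"fingers":0.1},{"dx":0,"dy":-10,"dz":0,"rx":0,"ry":0,"rz":0,"fingers":0.1}]}}

```text
clock: 11.6
tcp_pos: [0.4438, 0.1281, 0.0722]
orientation: [0.0, 0.707, 0.707, -0.0]
wrist_force: [0.1, 0.4, -0.6]
finger_gap: 0.0384
```

Run:
```python
from h import *
s=env.get_state();print(s["tcp_pos"],s["wrist_force"],s["clock"]);heels()
```

```text
[0.44380998 0.12807713 0.07215284] [ 0.06054212  0.38604347 -0.60824244] 11.6
scene heel_small 0.65 min [0.641 0.328] max [0.694 0.38 ] ctr [0.665 0.351]
scene heel_small 0.53 min [ 0.318 -0.293] max [ 0.396 -0.202] ctr [ 0.356 -0.247]
scene heel_small 0.37 min [0.409 0.076] max [0.48  0.135] ctr [0.449 0.105]
scene heel_large 0.51 min [0.411 0.08 ] max [0.477 0.134] ctr [0.45  0.107]
side heel_small 0.8 min [0.646 0.313] max [0.715 0.393] ctr [0.68 0.35]
side heel_small 0.78 min [ 0.325 -0.291] max [ 0.397 -0.217] ctr [ 0.36  -0.258]
side heel_large 0.68 min [0.413 0.039] max [0.482 0.126] ctr [0.446 0.081]
side heel_large 0.46 min [ 0.263 -0.354] max [ 0.566 -0.043] ctr [ 0.386 -0.263]
side heel_large 0.26 min [0.568 0.023] max [0.653 0.115] ctr [0.61  0.067]
```

{"method": "servo_tool", "body": {"deltas": [{"dx":0,"dy":-12,"dz":0,"rx":0,"ry":0,"rz":0,"fingers":0.1},{"dx":0,"dy":-15,"dz":0,"rx":0,"ry":0,"rz":0,"fingers":0.1},{"dx":0,"dy":-16,"dz":0,"rx":0,"ry":0,"rz":0,"fingers":0.1},{"dx":0,"dy":-16,"dz":0,"rx":0,"ry":0,"rz":0,"fingers":0.1},{"dx":0,"dy":-16,"dz":0,"rx":0,"ry":0,"rz":0,"fingers":0.1},{"dx":0,"dy":-16,"dz":0,"rx":0,"ry":0,"rz":0,"fingers":0.1},{"dx":0,"dy":-16,"dz":0,"rx":0,"ry":0,"rz":0,"fingers":0.1},{"dx":0,"dy":-13,"dz":0,"rx":0,"ry":0,"rz":0,"fingers":0.1}]}}

```text
clock: 12.7
tcp_pos: [0.4437, 0.0084, 0.0721]
orientation: [0.0, 0.707, 0.707, -0.0]
wrist_force: [0.4, 0.9, -0.0]
finger_gap: 0.0387
```

Run:
```python
from h import *
s=env.get_state();print(s["tcp_pos"],s["wrist_force"],s["clock"]);heels(("side",))
```

```text
[0.44374514 0.00839133 0.07214309] [ 0.44356022  0.88992461 -0.04184302] 12.7
side heel_small 0.75 min [0.641 0.307] max [0.718 0.394] ctr [0.679 0.35 ]
side heel_small 0.72 min [ 0.324 -0.293] max [ 0.398 -0.22 ] ctr [ 0.36  -0.258]
side heel_large 0.92 min [ 0.413 -0.076] max [0.481 0.002] ctr [ 0.445 -0.036]
```

{"method": "servo_tool", "body": {"deltas": [{"dx":0,"dy":-12,"dz":0,"rx":0,"ry":0,"rz":0,"fingers":0.1},{"dx":1,"dy":-15,"dz":0,"rx":0,"ry":0,"rz":0,"fingers":0.1},{"dx":1,"dy":-16,"dz":0,"rx":0,"ry":0,"rz":0,"fingers":0.1},{"dx":1,"dy":-16,"dz":0,"rx":0,"ry":0,"rz":0,"fingers":0.1},{"dx":1,"dy":-16,"dz":0,"rx":0,"ry":0,"rz":0,"fingers":0.1},{"dx":1,"dy":-16,"dz":0,"rx":0,"ry":0,"rz":0,"fingers":0.1},{"dx":0,"dy":-16,"dz":0,"rx":0,"ry":0,"rz":0,"fingers":0.1},{"dx":0,"dy":-13,"dz":0,"rx":0,"ry":0,"rz":0,"fingers":0.1}]}}

```text
clock: 13.65
tcp_pos: [0.4489, -0.1114, 0.0721]
orientation: [0.0, 0.707, 0.707, -0.0]
wrist_force: [0.4, 0.1, 0.5]
finger_gap: 0.0386
```

Run:
```python
from h import *
s=env.get_state();print(s["tcp_pos"],s["wrist_force"],s["clock"]);heels()
```

```text
[ 0.44887515 -0.1114125   0.07212929] [0.3693156  0.11533111 0.47067419] 13.65
scene heel_small 0.68 min [ 0.318 -0.289] max [ 0.393 -0.2  ] ctr [ 0.354 -0.244]
scene heel_small 0.61 min [0.638 0.327] max [0.694 0.387] ctr [0.664 0.352]
scene heel_large 0.44 min [ 0.411 -0.172] max [ 0.477 -0.103] ctr [ 0.45  -0.137]
side heel_small 0.78 min [ 0.325 -0.293] max [ 0.397 -0.22 ] ctr [ 0.36  -0.259]
side heel_small 0.58 min [0.646 0.319] max [0.715 0.386] ctr [0.681 0.35 ]
side heel_large 0.78 min [ 0.416 -0.199] max [ 0.491 -0.118] ctr [ 0.452 -0.158]
```

{"method": "servo_tool", "body": {"deltas": [{"dx":0,"dy":-12,"dz":0,"rx":0,"ry":0,"rz":0,"fingers":0.1},{"dx":-1,"dy":-15,"dz":0,"rx":0,"ry":0,"rz":0,"fingers":0.1},{"dx":-1,"dy":-15,"dz":0,"rx":0,"ry":0,"rz":0,"fingers":0.1},{"dx":-1,"dy":-15,"dz":0,"rx":0,"ry":0,"rz":0,"fingers":0.1},{"dx":-1,"dy":-13,"dz":0,"rx":0,"ry":0,"rz":0,"fingers":0.1},{"dx":0,"dy":-10,"dz":0,"rx":0,"ry":0,"rz":0,"fingers":0.1},{"dx":0,"dy":0,"dz":0,"rx":0,"ry":0,"rz":0,"fingers":0.1}]}}

```text
clock: 14.65
tcp_pos: [0.4451, -0.1922, 0.0722]
orientation: [0.0, 0.708, 0.706, 0.0]
wrist_force: [0.6, 0.7, 0.6]
finger_gap: 0.0383
```

{"method": "servo_tool", "body": {"deltas": [{"dx":0,"dy":12,"dz":0,"rx":0,"ry":0,"rz":0,"fingers":0.1},{"dx":0,"dy":15,"dz":0,"rx":0,"ry":0,"rz":0,"fingers":0.1},{"dx":0,"dy":15,"dz":20,"rx":0,"ry":0,"rz":0,"fingers":0.1},{"dx":0,"dy":20,"dz":40,"rx":0,"ry":0,"rz":0,"fingers":0.1},{"dx":0,"dy":20,"dz":45,"rx":0,"ry":0,"rz":0,"fingers":0.1},{"dx":0,"dy":20,"dz":45,"rx":0,"ry":0,"rz":0,"fingers":0.1},{"dx":0,"dy":0,"dz":0,"rx":0,"ry":0,"rz":0,"fingers":0.1}]}}

```text
clock: 15.35
tcp_pos: [0.4468, -0.0858, 0.2279]
orientation: [0.004, 0.705, 0.709, 0.002]
wrist_force: [1.0, 0.0, -0.5]
finger_gap: 0.0384
```

Run:
```python
from h import *
s=env.get_state();print(s["tcp_pos"],s["wrist_force"],s["clock"]);heels()
for n in("scene","side"):
    c=read_camera(n)
    for t in("red_spool","weight","crepe"):
        print(n,t,[np.round(r["extent"]) for r in cut_out(t,n)[:2]])
save("k.png",cv2.resize(c["img"][120:370,90:340],(600,600)))
```

```text
[ 0.44678488 -0.0857934   0.22785165] [ 0.97017275  0.02035099 -0.52385991] 15.35
scene heel_small 0.55 min [ 0.32  -0.289] max [ 0.393 -0.203] ctr [ 0.354 -0.246]
scene heel_small 0.51 min [0.639 0.327] max [0.696 0.387] ctr [0.665 0.352]
side heel_small 0.94 min [ 0.324 -0.293] max [ 0.398 -0.22 ] ctr [ 0.36  -0.259]
side heel_small 0.71 min [0.644 0.313] max [0.716 0.393] ctr [0.68  0.351]
side heel_large 0.58 min [ 0.411 -0.277] max [ 0.485 -0.198] ctr [ 0.447 -0.237]
scene red_spool [array([173., 225., 188., 246.]), array([332., 168., 357., 182.])]
scene weight [array([209., 198., 227., 216.])]
scene crepe [array([228., 190., 254., 210.])]
side red_spool [array([259., 143., 274., 158.])]
side weight [array([266., 160., 288., 181.])]
side crepe [array([268., 189., 295., 206.])]
```

View pics/k.png

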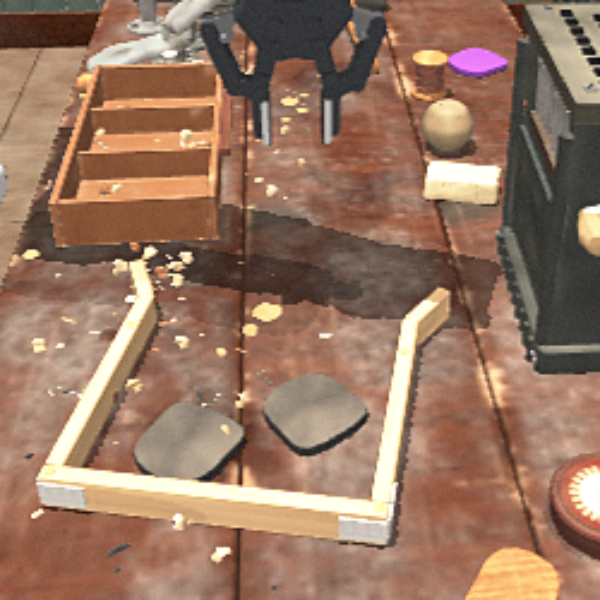

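Both heels lie flat and well inside the frame: the small one at pixel (190,440), the large one at (315,412). The spool, weight and block are standing where they were, and the arm is clear.

```bash
python3 -c "
from h import *
print(job.hand_in())"
```

```text
the job is handed in; nothing more can be done
None
```

I swept both black heel pieces into the catch frame with the half-closed fingers, one at a time, small one first, then backed the arm off and handed in at about 15.6 s of the 64 s allowed.

- **Heels:** in the last picture both lie flat and at rest between the walls. I estimate the small one at frame (-32, -37) mm and the large one at frame (+47, +4) mm, against a limit of y below 60 mm. I estimated those positions from the side camera. The scene camera's network confirmed the small heel but did not report the large one in the last check.
- **Other things:** the spool, weight and crepe block look upright, and their outlines are within about 4 pixels of where they started. I left the purple look-alike alone.
- **Forces:** the wrist force read about 2 N or less at the end of every move. I took no readings in between.
- **Refused move:** my first move call was rejected because some rows left out keys. It moved nothing.

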